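Seat the capsule plate and snap both clamps shut

ROBOT

A 6-joint arm with a two-finger parallel gripper is mounted at the origin on the work surface. World frame = base frame: x ahead of the robot, y to its left, z up, the work surface at z = 0. Lengths are in mm, angles in rad, forces in N, time in s.
With the tool pointing down it reaches from about 375 to 975 mm from the base axis. Payload 3.8 kg.
Tool frame: the origin (TCP) lies at the very end of the fingers, on their centre line; the grasp point (between the pads) lies 19 mm behind it; z points along the fingers, y is the line along which they close (so a half turn about z gives the same grasp; the last joint's range is limited). The gripper opens to 85 mm and grips with 20 to 120 N. Pads are 22 mm wide; open, the fingers measure 114 mm over their backs; the gripper's body (76 mm by 85 mm) begins 54 mm behind the grasp point. The pads swing forward as they close: fully open they stand 13 mm farther back than shut.
Start: joints at [1.274, 0.264, 1.604, -0, 1.274, -0.037], TCP at [173.397, 652.343, 197.98] pointing down, gripper open.
Joint ranges: [-2.63, 2.63], [-0.94, 2.18], [0.31, 2.57], [-1.31, 4.45], [0, 2.66], [-2.55, 2.55]. Speed limits (rad/s): [2.57, 2.57, 3.14, 3.14, 3.14, 3.14].

INTERFACE

Orientations are given as a 3x3 rotation matrix whose columns are the frame's x, y, z axes.
In Python, from workcell import sense, grab_frame, camera_info, close_job gives the robot as it stands. The module is installed in compiled form; this text tells all that it offers.
- The arm moves only by the tool move_arm, never from a script. Its argument "series" is text: rows parted by semicolons, each of 4 numbers parted by spaces: the shift along the tool's x, y, z in cm, then the turn about the tool's z in degrees. In form: tx ty tz roll; .... A call has 1 to 20 rows; each row shifts and turns the commanded pose from where the row before left it, along the tool's axes as they then stand; what a row does not reach is not made up. A row lasts 1/10 s, in which the tool goes at most 50 mm and 8.59 degrees, less where a joint would pass 70% of its speed; a pose out of reach is approached as far as the arm can. A call with a gripper value outside its range is refused whole. "grip" is the finger opening in cm, from 0 to 8.54, set as the call begins (left out, the last holds). The fingers move at their own pace and stop on an object; "squeeze" is the grip in N (left out, the last holds). Time passes only in rows, so rows that do not move let the fingers close. It gives the time, the measured TCP pose, the force, the opening and the grip force at its end, in the units of the state.
- sense(): the state, without advancing time (a new reading comes with each control period).
- grab_frame(name): name is "scene" or "top" or "wrist"; returns (picture, depth): 400x640x3 uint8, blue, green, red; 400x640 float32, mm along the optical axis (not along the pixel's ray), 0 where there is no reading.
- camera_info(name): a dict with "intrinsics" (3x3 intrinsics, pixels), "dist_coeffs" ([k1, k2, p1, p2, k3] as OpenCV has them; the pictures are not rectified), "R" (3x3) and "t" (3): a world point X has camera coordinates R X + t. Camera axes: x right, y down, z forward; pixel columns grow to the right and rows downward; lengths in mm; the calibration is good to about 2 mm. A picture is of the moment at which its call begins: read the wrist's pose just before it. camera_info takes no time and is no camera call; for the wrist camera it gives the pose at the moment of the call.
- close_job(): hands the job in; it is judged then, once.
The state is a dict: "time_s": time; "joint_positions": joint angles; "dq": joint speeds; "joint_torque": joint torques, N m; "eef_pos": TCP position; "ee_rot": TCP orientation; "force": force on the tool from outside, world axes, zero at the start; "torque": the same for the moment, N m; "opening": finger opening in mm; "grasp_force": force on a finger pad.
Only numpy, scipy, OpenCV 4.12 (cv2) and the standard library are available. Lean on these libraries where they do the work, as an engineer would, in place of code of your own. Each camera call takes 0.05 s, during which the arm holds its last target. There are 200 camera calls.

TASK

Push the aluminium capsule plate along its guides, away from the robot, until it sits fully home against the back stop of its fixture; after that, push the two red clamp handles, one after the other in either order, inwards over the plate past centre so that each snaps over and locks. Only push the plate, never lift it, and leave everything else on the bench standing where it is.

Things in the scene. Friction and masses are not known exactly. Their poses are not given: they have to be found in the camera images.
- fixture: Fixed dark grey board, 205 mm (x) by 300 mm (y), 12 mm thick, from x -117 to +88 mm. Origin: bench height, under the centre of the seated plate. +x points away from the robot to the back stop, +y to the left clamp. Two dark guides along x, 24 mm high, inner faces at y = +-57 mm. On each side a clamp: pivot at x = 0, y = +-105 mm, z = 52 mm, in a bracket 30 (x) by 34 mm (y), 64 mm high.
- stop (a point): Middle of the near face of the back stop, a dark steel bar 138 mm wide across the far end of the fixture, at fixture x = +60 mm, 25 mm above the bench; the bar's top is 38 mm above the bench.
- plate: Loose aluminium capsule plate with dark holes, 120 (x) by 110 (y) by 20 mm, 0.55 to 0.9 kg, flat on the fixture board between the guides (4 mm play in all), top 32 mm above the bench. Origin: centre of its underside; axes as the fixture's. Starts 20 to 40 mm short of home, towards the robot; home, its back edge meets the stop and its origin is at fixture x = 0. Slides easily, at about 1 to 4 N.
- left_handle (a point): Point on the axis of the left (+y) clamp's handle, 80 mm from the pivot. The handle is a straight round bar, red and 18 mm thick from 45 to 109 mm from the pivot, steel below. Open it leans 35 degrees outwards (+y), its end 143 mm above the bench; upright 161 mm; locked it leans 35 degrees inwards.
- right_handle (a point): The same for the right clamp (fixture -y side): mirror image, leaning out to -y when open, locking towards +y.
- left_clamp (a joint): Left clamp lever, rad: 0 open (handle out), 1.22 locked (handle in, hold-down arm level over the plate's edge). The axis runs along fixture x through the pivot. An over-centre spring drives it to 0 below 0.61 (upright) and to 1.22 above, so past upright it snaps over and stays. About 5 to 7 N sideways, 60 mm above the pivot, starts it; less nearer centre.
- right_clamp (a joint): The same for the right clamp lever: 0 open, 1.22 locked, centre 0.61.
- tamper: Bystander: loose clear acrylic tamping block, 75 x 50 mm, 22 mm high with a grip to 50 mm; origin centre of underside. Stands beside a near corner of the fixture.
- boat: Bystander: loose stainless steel weighing boat, 85 x 60 x 16 mm with a small lip; origin centre of underside. Stands beside the other near corner of the fixture.
- cylinder: Bystander: loose tall glass graduated cylinder, 33 mm thick, 234 mm high, foot 64 mm across; origin centre of underside. Stands behind the fixture.
- tray: Bystander: loose ribbed green plastic capsule loading tray, 150 x 110 x 22 mm; origin centre of underside. To the robot's right.
- jar: Bystander: loose amber glass jar, 60 mm across, 85 mm high; origin centre of underside. To the robot's left.
- spatula: Bystander: loose steel spatula, 190 mm long, about 8 mm thick, lying flat; origin near its middle at bench height. Behind the fixture.
Things that resemble listed ones, but are neither listed nor needed, are in the scene too. Several things have the shape of the plate; the one meant has the colours described above.

How it is judged:
By the outcome, as a careful person would: the job done as asked, in the order asked, and still so for the second after the job is handed in, with the robot touching nothing.
It also fails if it takes over 61 s, if anything falls off the work surface, if the arm or the gripper's body presses on something with over 40 N, if the wrist force passes 120 N, or if a joint passes its speed limit or range.

## Working session

There is one attempt and no reset: what is moved stays moved. The work goes in short steps, Python scripts to look and compute and a tool call to move; the robot and the scene stay as the last step left them, time stands still between calls to the robot, and variables do not carry over. Pictures are saved under pics/ and viewed, at most 10 in all, crops included, and the job is handed in when it is done.

Besides the shell and the picture viewer there is one more tool, called as name(argument=value, ...), one argument or row to a line, values as JSON. move_arm: Moves the arm, as the interface text tells. Its arguments: {"type":"object","properties":{"series":{"type":"string"},"grip":{"type":"number"},"squeeze":{"type":"number"}},"required":["series"]}

```bash
mkdir -p pics; cat > h.py <<'E'
import numpy as np, cv2
from workcell import *
def snap(n,f):
    p,d=grab_frame(n); c=camera_info(n); cv2.imwrite(f'pics/{f}.png',p); np.savez(f'{f}.npz',p=p,d=d,**{k:np.array(v) for k,v in c.items()}); return p,d
def w(f,u,v,z=None):
    a=np.load(f+'.npz'); K,D,R,t=a['intrinsics'],a['dist_coeffs'],a['R'],a['t']
    n=cv2.undistortPoints(np.array([[[u,v]]],float),K,D)[0,0]; r=np.array([n[0],n[1],1])
    if z is None: s=float(a['d'][int(v),int(u)])
    else:
        c=-R.T@t.ravel(); s=(z-c[2])/(R.T@r)[2]
    return R.T@(r*s-t.ravel())
E
python3 - <<'E'
from h import *
snap('scene','s0');snap('top','t0')
s=sense();print(s['eef_pos'],s['ee_rot'],s['time_s'])
E
```

```text
[173.17340106 651.64653014 196.76518963] [[-9.66440849e-01  2.56888523e-01 -6.10876014e-04]
 [ 2.56889235e-01  9.66438857e-01 -1.96408929e-03]
 [ 8.58223216e-05 -2.05510359e-03 -9.99997885e-01]] 0.1
```

View pics/t0.png

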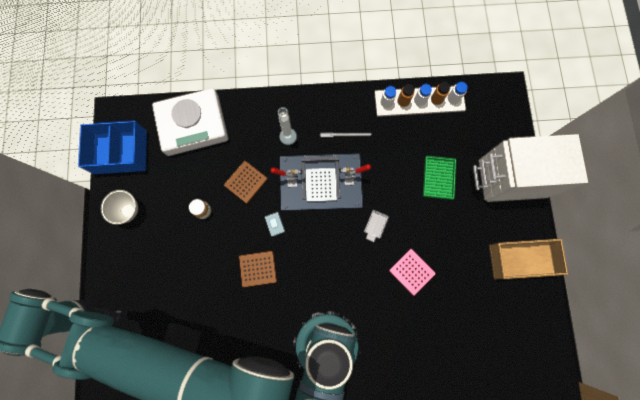

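View pics/s0.png

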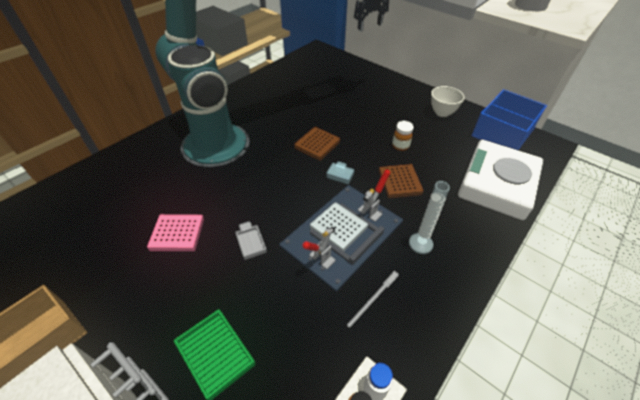

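Plate-shaped candidates in the top view are the pale one with dark holes on the grey board (321,184), brown (245,182), brown (257,269), pink (412,271) and the green tray (440,177). I choose (321,184). It is aluminium coloured and lies between the guides. Next I check it in a close crop.

```bash
python3 - <<'E'
from h import *
p=cv2.imread('pics/t0.png')
cv2.imwrite('pics/t0c.png',cv2.resize(p[140:240,250:400],None,fx=5.3,fy=5.3,interpolation=cv2.INTER_CUBIC))
for n,u,v,z in [('plate',321,184,32),('BLboard',280,210,12),('BRboard',362,207,12),('TL',280,155,12),('TR',360,153,12),('tamper',275,224,22),('boat',376,225,10),('cyl',288,135,0),('jar',199,209,85)]: print(n,w('t0',u,v,z).round(1),w('t0',u,v).round(1))
a=np.load('t0.npz');print((-a['R'].T@a['t'].ravel()).round(0))
E
```

```text
plate [566.1 -18.   32. ] [565.6 -18.   34. ]
BLboard [482.9 137.4  12. ] [484.3 138.1   4.1]
BRboard [ 475.  -162.5   12. ] [ 475.  -162.5   12.1]
TL [692.4 128.1  12. ] [696.9 129.3  -2.1]
TR [ 680.9 -172.4   12. ] [ 6.848e+02 -1.739e+02 -3.000e-01]
tamper [431.1 156.9  22. ] [427.2 154.2  49. ]
boat [ 405.9 -207.8   10. ] [ 406.  -207.9    9.4]
cyl [774.1  95.    0. ] [752.5  91.7  57.9]
jar [491.3 412.9  85. ] [491.3 412.9  85. ]
[ 216.    9. 1501.]
```

View pics/t0c.png

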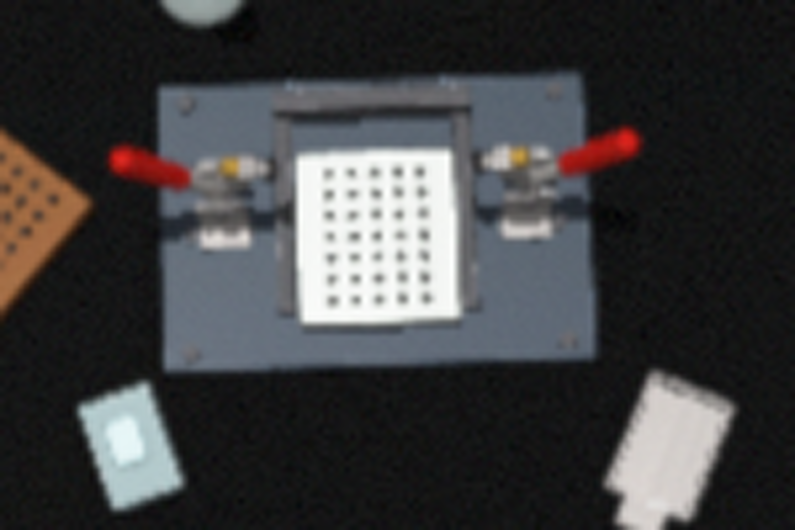

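The crop confirms the choice. The white-aluminium plate has dark holes, lies between dark guides, and is short of the stop, with its front edge at crop (300,325)–(463,318) and its back edge at (297,155)–(452,148). The red handles lean outwards, with tips at (118,158) and (630,140). I now fit the fixture pose.

```bash
python3 - <<'E'
from h import *
f=lambda x,y,z:w('t0',250+(x+.5)/5.3-.5,140+(y+.5)/5.3-.5,z)[:2]
I=np.array([f(158,88,12),f(580,72,12),f(597,357,12),f(163,372,12)])
F=np.array([[88,150],[88,-150],[-117,-150],[-117,150.]])
a=I-I.mean(0);b=F-F.mean(0)
th=np.arctan2((b[:,0]*a[:,1]-b[:,1]*a[:,0]).sum(),(a*b).sum())
R=np.array([[np.cos(th),-np.sin(th)],[np.sin(th),np.cos(th)]]);o=I.mean(0)-R@F.mean(0)
print('yaw',np.degrees(th),'o',o.round(1),'res',(I-F@R.T-o).round(1).tolist())
inv=lambda q:(R.T@(q-o)).round(1)
for n,q in dict(pf1=f(300,325,32),pf2=f(463,318,32),pb1=f(297,155,32),pb2=f(452,148,32),gl=f(290,315,24),gr=f(473,308,24),stopL=f(273,110,38),stopR=f(470,106,38),lh=f(118,158,140),rh=f(630,140,140)).items(): print(n,inv(q))
G=lambda x,y:(R@[x,y]+o).round(1)
print(G(-115,0),G(0,215),G(0,-215))
np.savez('fx.npz',R=R,o=o,th=th)
E
```

```text
yaw -1.5234242408899783 o [596.3 -16.7] res [[-0.4, -0.3], [0.2, 0.3], [-0.2, 0.2], [0.4, -0.2]]
pf1 [-91.1  53.8]
pf2 [-90.3 -57.7]
pb1 [29.2 52.2]
pb2 [ 30.2 -55.5]
gl [-82.2  60.7]
gr [-82.  -65.3]
stopL [60.5 67.8]
stopR [ 58.3 -69.1]
lh [  1.4 164.7]
rh [   1.1 -165. ]
[481.3 -13.7] [602.  198.2] [ 590.6 -231.6]
```

move_arm(
  series="0 0 0 -6.7; 0 0 0 -6.7; -1.75 -3.65 0 0; -1.75 -3.65 0 0; -1.75 -3.65 0 0; -1.75 -3.65 0 0; -1.75 -3.65 0 0; -1.75 -3.65 0 0; -1.75 -3.65 0 0; -1.75 -3.65 0 0; -1.75 -3.65 0 0; -1.75 -3.65 0 0; -1.75 -3.65 0 0; -1.75 -3.65 0 0; -1.75 -3.65 0 0; -1.75 -3.65 0 0; -1.75 -3.65 0 0; -1.75 -3.65 0 0; -1.75 -3.65 0 0; 0 0 0 0",
  grip=0,
)

```text
time_s: 2.1
eef_pos: [455.9, 20.4, 197.8]
ee_rot: [[-1.0, 0.031, 0.0], [0.031, 1.0, -0.002], [-0.0, -0.002, -1.0]]
force: [0.5, 1.8, -0.1]
opening: 0.0
grasp_force: 0.0
```

```bash
cat >> h.py <<'E'
def st():
    f=np.load('fx.npz');s=sense();p=np.array(s['eef_pos']);r=np.array(s['ee_rot'])
    print('t',s['time_s'],'fix',(f['R'].T@(p[:2]-f['o'])).round(1),'z',p[2].round(1),'yerr',round(np.degrees(np.arctan2(-r[0,1],r[1,1])-f['th']),2),'F',np.round(s['force'],1),'op',s['opening'])
E
python3 -c "
from h import *
st()"
```

```text
t 2.1 fix [-141.3   33.4] z 197.8 yerr -0.26 F [ 0.5  1.8 -0.1] op 0.025913993961316363
```

move_arm(
  series="-0.5 -1.7 0 -0.26; -0.5 -1.7 0 0; 0 0 3 0; 0 0 3 0; 0 0 3 0; 0 0 3 0; 0 0 3 0; 0 0 1.5 0; 0 0 0.7 0; 0 0 0.5 0; 0 0 0 0; 0 0 0 0",
)

```text
time_s: 3.3
eef_pos: [464.8, -9.8, 21.9]
ee_rot: [[-1.0, 0.021, 0.002], [0.021, 1.0, -0.0], [-0.002, -0.0, -1.0]]
force: [-0.4, 0.2, 0.7]
opening: -0.2
grasp_force: 0.0
```

```bash
python3 -c "
from h import *
st();snap('wrist','w1')"
```

```text
t 3.3 fix [-131.6    3.4] z 21.9 yerr 0.31 F [-0.4  0.2  0.7] op -0.23187508960100228
```

View pics/w1.png

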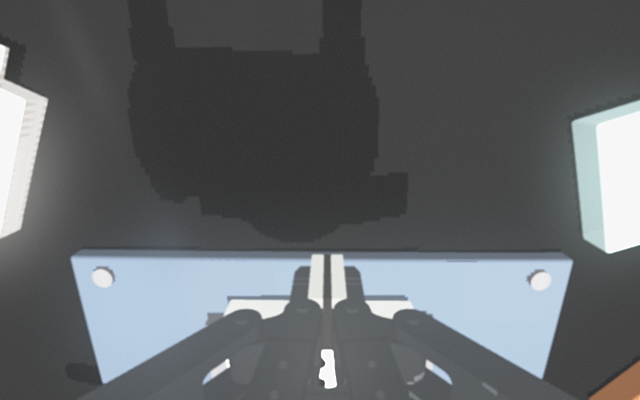

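The wrist view shows the shut fingers at (327,255), just in front of the board (front edge columns 72–573). They are centred, and the boat and tamper are well clear. I now start the push.

move_arm(
  series="-0.5 -0.2 0.2 0; -0.6 -0.1 0 0; -0.6 0 0 0; -0.4 0 0 0; -0.3 0 0 0; -0.3 0 0 0; -0.3 0 0 0; -0.3 0 0 0; -0.3 0 0 0; -0.3 0 0 0; -0.3 0 0 0; -0.3 0 0 0; -0.3 0 0 0; -0.3 0 0 0; -0.3 0 0 0; -0.2 0 0 0; 0 0 0 0",
)

```text
time_s: 5.05
eef_pos: [520.2, -14.1, 19.0]
ee_rot: [[-1.0, 0.021, 0.0], [0.021, 1.0, 0.0], [-0.0, 0.0, -1.0]]
force: [0.3, -0.1, -0.1]
opening: 0.2
grasp_force: 0.0
```

```bash
python3 -c "
from h import *
st()"
```

```text
t 5.05 fix [-76.1   0.6] z 19.0 yerr 0.3 F [ 0.3 -0.1 -0.1] op 0.1681871216934231
```

move_arm(
  series="-0.2 0 0 0; -0.2 0 0 0; 0 0 0 0",
)

```text
time_s: 5.35
eef_pos: [524.2, -14.2, 19.1]
ee_rot: [[-1.0, 0.021, 0.0], [0.021, 1.0, -0.0], [-0.0, -0.0, -1.0]]
force: [-0.1, 0.5, 0.2]
opening: 0.1
grasp_force: 0.0
```

move_arm(
  series="-0.15 0 0 0; -0.15 0 0 0; 0 0 0 0",
)

```text
time_s: 5.65
eef_pos: [527.1, -14.2, 19.0]
ee_rot: [[-1.0, 0.021, 0.0], [0.021, 1.0, -0.0], [-0.0, -0.0, -1.0]]
force: [-0.2, 0.0, 0.0]
opening: 0.1
grasp_force: 0.0
```

```bash
python3 -c "
from h import *
st();snap('top','t1')
p=cv2.imread('pics/t1.png')
cv2.imwrite('pics/t1c.png',cv2.resize(p[140:240,250:400],None,fx=5.3,fy=5.3,interpolation=cv2.INTER_CUBIC))"
```

```text
t 5.65 fix [-69.2   0.6] z 19.0 yerr 0.3 F [-0.2  0.   0. ] op 0.12197066783222195
```

View pics/t1c.png

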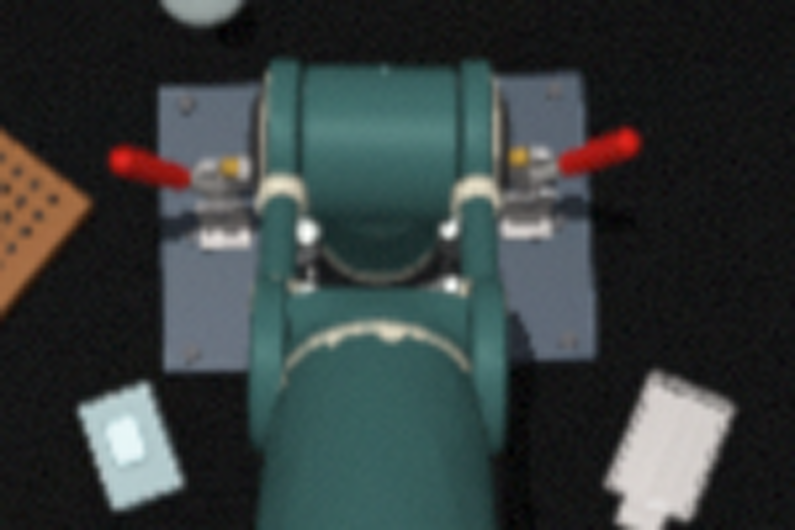

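The arm hides the plate, and the handles and bystanders are unmoved. I continue in small steps until the force rises.

move_arm(
  series="-0.15 0 0 0; -0.15 0 0 0",
)

```text
time_s: 5.9
eef_pos: [529.9, -14.3, 19.0]
ee_rot: [[-1.0, 0.021, -0.0], [0.021, 1.0, -0.0], [0.0, -0.0, -1.0]]
force: [0.3, -0.5, 0.2]
opening: 0.0
grasp_force: 0.0
```

move_arm(
  series="-0.15 0 0 0; -0.15 0 0 0",
)

```text
time_s: 6.1
eef_pos: [533.0, -14.4, 19.0]
ee_rot: [[-1.0, 0.021, 0.0], [0.021, 1.0, -0.0], [-0.0, 0.0, -1.0]]
force: [-0.1, -0.2, -0.5]
opening: -0.0
grasp_force: 0.0
```

```bash
python3 -c "
from h import *
st();p,d=snap('scene','s1')
cv2.imwrite('pics/s1c.png',cv2.resize(p[170:300,270:420],None,fx=5,fy=4.6,interpolation=cv2.INTER_CUBIC))"
```

```text
t 6.1 fix [-63.3   0.7] z 19.0 yerr 0.3 F [-0.1 -0.2 -0.5] op -0.0004636874376558166
```

View pics/s1c.png

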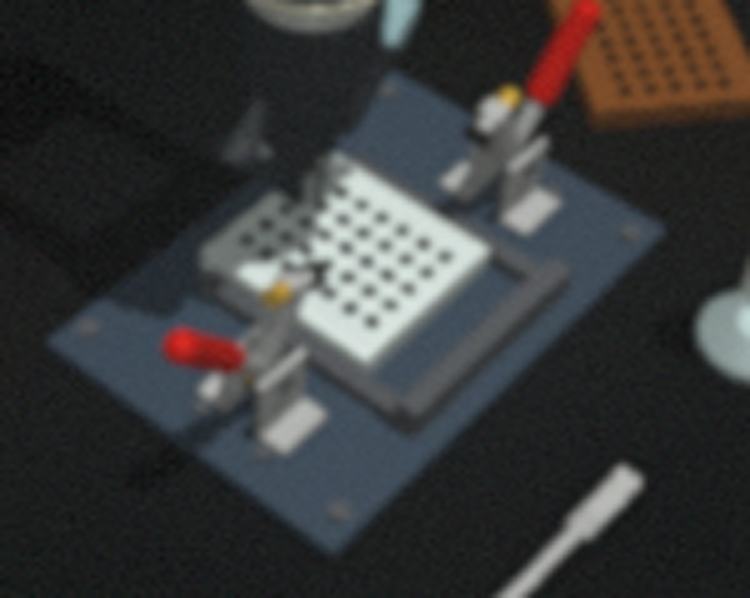

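```bash
python3 - <<'E'
from h import *
a=np.load('s1.npz');f=np.load('fx.npz')
def pr(P):
    q=cv2.projectPoints(np.array([P],float),cv2.Rodrigues(a['R'])[0],a['t'].ravel(),a['intrinsics'],a['dist_coeffs'])[0].ravel()
    return ((q-[270,170])*[5,4.6]).round(0)
W=lambda x,y,z:[*(f['R']@[x,y]+f['o']),z]
print('tcp',pr([533,-14.4,19]),'up60',pr([533,-14.4,79]))
for x in(-60,-90):print('front top',x,pr(W(x,55,32)),pr(W(x,-55,32)))
print('back top',pr(W(30,55,32)),pr(W(30,-55,32)),pr(W(60,55,32)))
print('corner',pr(W(-117,-150,12)),pr(W(88,150,12)))
p=a['p'];cv2.imwrite('pics/s1d.png',p[60:320,170:490].repeat(2,0).repeat(2,1))
E
```

```text
tcp [297. 229.] up60 [300. 167.]
front top -60 [363. 169.] [236. 273.]
front top -90 [323. 145.] [196. 246.]
back top [487. 245.] [362. 358.] [531. 271.]
corner [ 41. 338.] [662. 224.]
```

View pics/s1d.png

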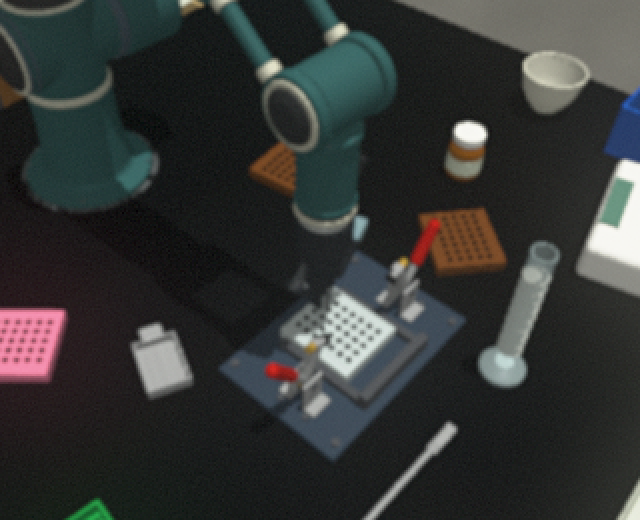

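```bash
python3 - <<'E'
from h import *
st();p,d=snap('wrist','w2')
cv2.imwrite('pics/w2s.png',p)
def cloud(n):
    a=np.load(n+'.npz');f=np.load('fx.npz');d=a['d'];v,u=np.nonzero(d>0)
    q=cv2.undistortPoints(np.c_[u,v].astype(float)[:,None],a['intrinsics'],a['dist_coeffs'])[:,0]
    s=d[v,u][:,None];X=(np.c_[q,np.ones(len(q))]*s-a['t'].ravel())@a['R']
    return np.c_[(X[:,:2]-f['o'])@f['R'],X[:,2]]
for n in('s0','s1','w2','t0'):
    C=cloud(n)
    for y0 in(-40,0,40):
        m=(abs(C[:,1]-y0)<6)&(abs(C[:,2]-32)<5)&(abs(C[:,0])<110); print(n,y0,m.sum(),np.percentile(C[m,0],[1,5,95,99]).round(1) if m.sum() else '')
C=cloud('s1');m=(abs(C[:,1])<18)&(C[:,0]>-110)&(C[:,0]<-40)&(C[:,2]>38)&(C[:,2]<120);q=C[m]
q=q[np.argsort(q[:,2])];print(q[:12].round(0).tolist())
E
```

```text
t 6.15 fix [-63.    0.6] z 19.1 yerr 0.3 F [-0.8 -0.5 -0.6] op 0.09826404366631053
s0 -40 142 [-87.1 -82.7  70.   77.1]
s0 0 156 [-86.  -82.   63.5  76.7]
s0 40 158 [-86.1 -80.   71.6  76.9]
s1 -40 143 [-86.6 -81.4  73.9  76.6]
s1 0 165 [-86.8 -81.3  66.8  77.3]
s1 40 131 [-73.1 -68.5  73.5  76.8]
w2 -40 2598 [-87.7 -86.4 -30.3 -26.9]
w2 0 1774 [-87.7 -87.   22.   25.1]
w2 40 2569 [-87.5 -86.2 -30.4 -26.6]
t0 -40 100 [-91.1 -83.9  58.6  70.1]
t0 0 101 [-89.  -82.8  58.3  63.8]
t0 40 102 [-91.7 -88.1  28.3  59.2]
[[-58.0, -4.0, 53.0], [-55.0, -4.0, 56.0], [-52.0, -2.0, 57.0], [-52.0, 6.0, 59.0], [-51.0, 1.0, 60.0], [-53.0, 2.0, 61.0], [-54.0, -4.0, 62.0], [-56.0, -6.0, 62.0], [-52.0, -3.0, 62.0], [-56.0, -2.0, 63.0], [-59.0, -11.0, 64.0], [-54.0, 3.0, 64.0]]
```

View pics/w2s.png

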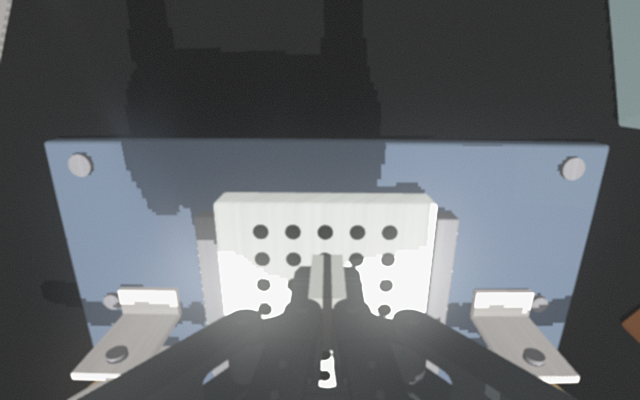

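The wrist view shows the fingers (tip at 327,258) above the plate, and the plate has not moved. The tips must be higher than the reported TCP. I measure the tip height.

```bash
python3 - <<'E'
from h import *
f=np.load('fx.npz')
def F(n,u,v):
    X=w(n,u,v);return [*(f['R'].T@(X[:2]-f['o'])).round(0),X[2].round(0)]
for n in('w1','w2'):
    for v in range(250,300,4): print(n,v,F(n,318,v),F(n,336,v))
print('plate',F('w2',260,210),F('w2',400,210),'board',F('w2',150,150),F('w2',500,160))
E
```

```text
w1 250 [np.float64(-114.0), np.float64(-3.0), np.float64(0.0)] [np.float64(-114.0), np.float64(8.0), np.float64(0.0)]
w1 254 [np.float64(-140.0), np.float64(-1.0), np.float64(58.0)] [np.float64(-140.0), np.float64(7.0), np.float64(58.0)]
w1 258 [np.float64(-141.0), np.float64(-1.0), np.float64(63.0)] [np.float64(-141.0), np.float64(6.0), np.float64(63.0)]
w1 262 [np.float64(-140.0), np.float64(-1.0), np.float64(66.0)] [np.float64(-141.0), np.float64(6.0), np.float64(67.0)]
w1 266 [np.float64(-140.0), np.float64(-1.0), np.float64(69.0)] [np.float64(-141.0), np.float64(6.0), np.float64(70.0)]
w1 270 [np.float64(-141.0), np.float64(-1.0), np.float64(73.0)] [np.float64(-141.0), np.float64(6.0), np.float64(74.0)]
w1 274 [np.float64(-140.0), np.float64(-1.0), np.float64(75.0)] [np.float64(-141.0), np.float64(6.0), np.float64(77.0)]
w1 278 [np.float64(-141.0), np.float64(-1.0), np.float64(80.0)] [np.float64(-141.0), np.float64(6.0), np.float64(81.0)]
w1 282 [np.float64(-141.0), np.float64(-1.0), np.float64(82.0)] [np.float64(-141.0), np.float64(6.0), np.float64(82.0)]
w1 286 [np.float64(-14
[... 1531 characters left out ...]
float64(-72.0), np.float64(-3.0), np.float64(81.0)] [np.float64(-73.0), np.float64(3.0), np.float64(83.0)]
w2 290 [np.float64(-73.0), np.float64(-3.0), np.float64(85.0)] [np.float64(-72.0), np.float64(3.0), np.float64(84.0)]
w2 294 [np.float64(-72.0), np.float64(-3.0), np.float64(88.0)] [np.float64(-72.0), np.float64(3.0), np.float64(88.0)]
w2 298 [np.float64(-71.0), np.float64(-3.0), np.float64(88.0)] [np.float64(-72.0), np.float64(3.0), np.float64(90.0)]
plate [np.float64(-84.0), np.float64(-33.0), np.float64(32.0)] [np.float64(-84.0), np.float64(36.0), np.float64(31.0)] board [np.float64(-109.0), np.float64(-93.0), np.float64(11.0)] [np.float64(-105.0), np.float64(91.0), np.float64(11.0)]
```

True tips sit about 35 mm above the reported TCP (54 against 19), while x and y agree. So I back off, lower to a real height of about 20 mm, and verify.

move_arm(
  series="2 0 0 0; 2.7 0 0 0; 2 0 0 0; 0 0 0 0; 0 0 1 -0.3; 0 0 1 0; 0 0 0.9 0; 0 0 0.4 0; 0 0 0 0; 0 0 0 0",
)

```text
time_s: 7.2
eef_pos: [465.9, -12.9, -14.3]
ee_rot: [[-1.0, 0.016, -0.001], [0.016, 1.0, 0.0], [0.001, 0.0, -1.0]]
force: [0.7, 0.5, 0.0]
opening: -0.3
grasp_force: 0.0
```

```bash
python3 - <<'E'
from h import *
st();p,d=snap('wrist','w3')
f=np.load('fx.npz')
for v in range(236,290,4):
    X=w('w3',318,v);print(v,*(f['R'].T@(X[:2]-f['o'])).round(0),X[2].round(0))
E
```

```text
t 7.2 fix [-130.4    0.3] z -14.3 yerr 0.6 F [0.7 0.5 0. ] op -0.3306925375674504
236 -138.0 -5.0 1.0
240 -135.0 -5.0 0.0
244 -133.0 -5.0 -0.0
248 -131.0 -5.0 0.0
252 -129.0 -5.0 1.0
256 -139.0 -4.0 25.0
260 -139.0 -4.0 29.0
264 -139.0 -4.0 32.0
268 -139.0 -4.0 35.0
272 -139.0 -4.0 38.0
276 -139.0 -4.0 42.0
280 -139.0 -4.0 44.0
284 -139.0 -4.0 47.0
288 -139.0 -4.0 51.0
```

move_arm(
  series="-0.6 0 0.2 0.6; -0.7 0 0 0; -0.6 0 0 0; -0.5 0 0 0; -0.3 0 0 0; -0.3 0 0 0; -0.3 0 0 0; -0.3 0 0 0; -0.3 0 0 0; -0.3 0 0 0",
)

```text
time_s: 8.25
eef_pos: [507.6, -13.9, -16.3]
ee_rot: [[-1.0, 0.027, -0.001], [0.027, 1.0, 0.0], [0.001, 0.0, -1.0]]
force: [-2.1, 0.0, -0.5]
opening: -0.2
grasp_force: 0.7
```

```bash
python3 -c "
from h import *
st()"
```

```text
t 8.25 fix [-88.7   0.4] z -16.3 yerr -0.0 F [-2.1  0.  -0.5] op -0.1607041054160186
```

Contact: −2.1 N sliding friction.

move_arm(
  series="-0.3 0 0 0; -0.3 0 0 0; -0.3 0 0 0; -0.3 0 0 0; -0.2 0 0 0; -0.2 0 0 0",
)

```text
time_s: 8.85
eef_pos: [524.0, -14.4, -16.0]
ee_rot: [[-1.0, 0.027, -0.0], [0.027, 1.0, 0.0], [0.0, 0.0, -1.0]]
force: [-2.3, -1.1, 0.4]
opening: 0.0
grasp_force: 0.8
```

move_arm(
  series="-0.1 0 0 0; -0.1 0 0 0",
)

```text
time_s: 9.05
eef_pos: [525.9, -14.5, -15.9]
ee_rot: [[-1.0, 0.027, -0.0], [0.027, 1.0, 0.0], [0.0, 0.0, -1.0]]
force: [-1.9, -0.8, 0.4]
opening: -0.0
grasp_force: 0.9
```

move_arm(
  series="-0.1 0 0 0; -0.1 0 0 0",
)

```text
time_s: 9.25
eef_pos: [526.6, -14.4, -16.2]
ee_rot: [[-1.0, 0.027, -0.003], [0.027, 1.0, 0.0], [0.003, 0.0, -1.0]]
force: [-6.1, -1.4, 2.4]
opening: 0.3
grasp_force: 3.1
```

move_arm(
  series="-0.1 0 0 0; -0.05 0 0 0; 0 0 0 0",
)

```text
time_s: 9.55
eef_pos: [526.5, -14.4, -16.7]
ee_rot: [[-1.0, 0.027, -0.005], [0.027, 1.0, 0.0], [0.005, 0.0, -1.0]]
force: [-7.3, 0.1, 4.0]
opening: 0.0
grasp_force: 3.7
```

```bash
python3 -c "
from h import *
st()"
```

```text
t 9.55 fix [-69.8   0.4] z -16.7 yerr 0.0 F [-7.3  0.1  4. ] op 0.0028977883804432313
```

Plate is home at 7 N against the stop. I retreat and check the gripper body height from the cloud recorded earlier.

move_arm(
  series="1 0 0 0; 2 0 0 0; 2 0 0 0; 1 0 -1 0; 0 0 -3 0; 0 0 -4 0; 0 0 -4 0; 0 0 -4 0; 0 0 -2 0; 0 0 0 0",
)

```text
time_s: 10.55
eef_pos: [473.2, -13.3, 168.8]
ee_rot: [[-1.0, 0.027, 0.011], [0.027, 1.0, -0.001], [-0.011, -0.001, -1.0]]
force: [0.7, -0.5, -0.1]
opening: -0.2
grasp_force: 0.0
```

```bash
python3 - <<'E'
from h import *
st()
f=np.load('fx.npz')
def cloud(n):
    a=np.load(n+'.npz');d=a['d'];v,u=np.nonzero(d>0)
    q=cv2.undistortPoints(np.c_[u,v].astype(float)[:,None],a['intrinsics'],a['dist_coeffs'])[:,0]
    X=(np.c_[q,np.ones(len(q))]*d[v,u][:,None]-a['t'].ravel())@a['R']
    return np.c_[(X[:,:2]-f['o'])@f['R'],X[:,2]]
C=cloud('s1');C=C[(abs(C[:,0]+63)<48)&(abs(C[:,1])<65)&(C[:,2]>40)]
for z in range(45,185,8):
    q=C[abs(C[:,2]-z)<4]
    if len(q): print(z,len(q),'x',np.percentile(q[:,0],[3,97]).round(0),'y',np.percentile(q[:,1],[3,97]).round(0))
E
```

```text
t 10.55 fix [-123.1    0.2] z 168.8 yerr -0.01 F [ 0.7 -0.5 -0.1] op -0.16781337347764072
53 2 x [-58. -55.] y [-4. -4.]
61 11 x [-58. -51.] y [-10.  12.]
69 18 x [-67. -51.] y [-12.  10.]
77 13 x [-60. -51.] y [-11.   5.]
85 11 x [-56. -51.] y [-10.   9.]
93 11 x [-56. -50.] y [-12.  29.]
101 27 x [-71. -49.] y [-26.  31.]
109 50 x [-72. -50.] y [-30.  35.]
117 35 x [-71. -47.] y [-38.  44.]
125 41 x [-55. -45.] y [-46.  50.]
133 43 x [-54. -46.] y [-54.  56.]
141 70 x [-73. -46.] y [-59.  58.]
149 71 x [-72. -43.] y [-57.  58.]
157 49 x [-68. -43.] y [-46.  -7.]
165 33 x [-72. -45.] y [-40. -11.]
173 21 x [-68. -52.] y [-38. -23.]
181 27 x [-71. -27.] y [-36.  -5.]
```

move_arm(
  series="-1.5 2.5 0 0; -1.5 2.6 0 0; -1.5 2.6 0 0; -1.6 2.6 0 0; -1.6 2.6 0 0; -1.6 2.6 0 0; -1.5 2.5 0 0; -1.5 2.5 0 0; 0 0 0 0; 0 0 2.5 0; 0 0 2.5 0; 0 0 1.5 0; 0 0 1 0; 0 0 0 0; 0 0 0 0",
)

```text
time_s: 12.05
eef_pos: [598.1, 188.6, 89.5]
ee_rot: [[-1.0, 0.027, 0.001], [0.027, 1.0, 0.0], [-0.001, 0.0, -1.0]]
force: [-0.5, 0.3, -0.0]
opening: 0.1
grasp_force: 0.0
```

```bash
python3 -c "
from h import *
st()
p,d=snap('scene','s2');cv2.imwrite('pics/s2c.png',cv2.resize(p[100:300,250:450],None,fx=3,fy=3,interpolation=cv2.INTER_CUBIC))"
```

```text
t 12.05 fix [ -3.6 205.3] z 89.5 yerr -0.02 F [-0.5  0.3 -0. ] op 0.059631082074139787
```

View pics/s2c.png

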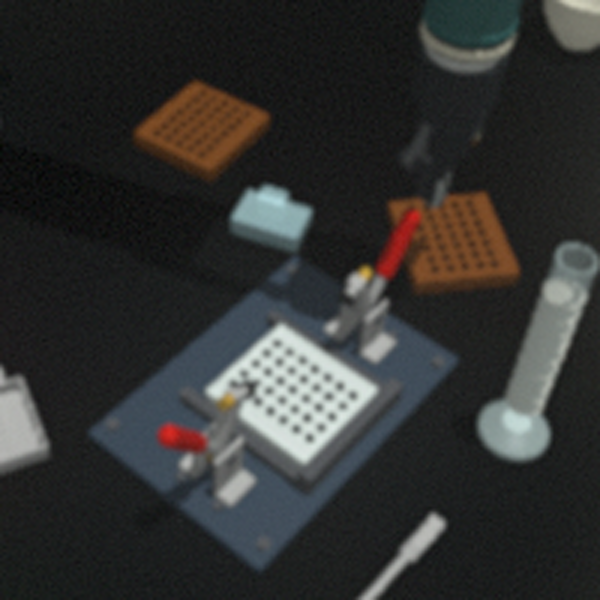

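The crop shows the plate home: its back edge (300–380, 385–465) is against the stop bar. The fingertips (440,200) are just outside the left handle end (415,215). I push inwards.

move_arm(
  series="0.0 -0.8 -0.3 0; 0 -0.5 0 0; 0 -0.5 0 0; 0 -0.5 0 0; 0 -0.5 0 0; 0 -0.5 0 0; 0 -0.5 0 0",
)

```text
time_s: 12.8
eef_pos: [597.4, 159.2, 98.4]
ee_rot: [[-1.0, 0.029, 0.003], [0.029, 0.999, 0.015], [-0.002, 0.015, -1.0]]
force: [-16.1, 25.6, 32.1]
opening: -0.1
grasp_force: 18.1
```

move_arm(
  series="0 -0.5 0 0; 0 -0.5 0 0; 0 -0.5 0 0; 0 -0.5 0 0; 0 -0.5 0 0; 0 -0.5 0 0",
)

```text
time_s: 13.4
eef_pos: [596.3, 120.7, 92.7]
ee_rot: [[-1.0, 0.026, 0.002], [0.026, 1.0, 0.0], [-0.002, 0.0, -1.0]]
force: [0.2, 0.7, -0.6]
opening: -0.0
grasp_force: 0.5
```

```bash
python3 -c "
from h import *
st()"
```

```text
t 13.4 fix [ -3.6 137.4] z 92.7 yerr 0.04 F [ 0.2  0.7 -0.6] op -0.0025600567555268557
```

```bash
cat >> h.py <<'E'
def red(n):
    a=np.load(n+'.npz');f=np.load('fx.npz');p=a['p'].astype(int);d=a['d']
    v,u=np.nonzero((p[...,2]>110)&(p[...,1]<60)&(p[...,0]<60)&(d>0))
    X=np.array([w(n,x,y) for x,y in zip(u,v)]);C=np.c_[(X[:,:2]-f['o'])@f['R'],X[:,2]]
    for s,nm in((1,'left'),(-1,'right')):
        q=C[(C[:,1]*s>0)&(abs(C[:,0])<60)&(abs(C[:,1])<200)]; q=q[np.argsort(q[:,2])]
        if len(q)>3: print(n,nm,len(q),'low',np.median(q[:len(q)//4],0).round(0),'high',np.median(q[-len(q)//4:],0).round(0))
E
python3 -c "
from h import *
snap('scene','s3');red('s2');red('s3')"
```

```text
s2 left 129 low [  5. 129.  97.] high [  5. 157. 139.]
s2 right 82 low [   9. -137.  106.] high [   4. -163.  141.]
s3 left 13 low [  9. 104. 102.] high [  4. 111. 159.]
s3 right 81 low [   9. -136.  107.] high [   4. -164.  141.]
```

Left handle is nearly upright. Continue.

move_arm(
  series="0 -0.4 0 0; 0 -0.4 0 0; 0 -0.4 0 0; 0 -0.4 0 0; 0 -0.4 0 0; 0 -0.4 0 0; 0 0 0 0; 0 0 0 0",
)

```text
time_s: 14.25
eef_pos: [595.4, 96.6, 92.1]
ee_rot: [[-1.0, 0.027, 0.0], [0.027, 1.0, 0.0], [-0.0, 0.0, -1.0]]
force: [-0.2, 0.6, 0.5]
opening: -0.3
grasp_force: 0.0
```

```bash
python3 -c "
from h import *
st();snap('scene','s4');red('s4')"
```

```text
t 14.25 fix [ -3.9 113.3] z 92.1 yerr -0.02 F [-0.2  0.6  0.5] op -0.3053455123787651
s4 left 52 low [ 10.  71. 111.] high [  3.  46. 143.]
s4 right 81 low [   9. -136.  105.] high [   3. -163.  140.]
```

Left clamp is locked: its handle end is at y=46, z=143, leaning 35° inwards. Back off and rise. I also check the wrist-camera clearance, as a quarter turn may give a cleaner push on the right.

move_arm(
  series="0 1 0 0; 0 1 -1 0; 0 0 -3 0; 0 0 -3 0; 0 0 -3 0; 0 0 0 0",
)

```text
time_s: 14.9
eef_pos: [599.7, 118.6, 198.9]
ee_rot: [[-1.0, 0.025, 0.011], [0.026, 1.0, 0.002], [-0.011, 0.002, -1.0]]
force: [0.2, -0.2, 1.7]
opening: -0.2
grasp_force: 0.0
```

```bash
python3 -c "
from h import *
st();s=sense();c=camera_info('wrist');R=np.array(c['R']);C=-R.T@np.array(c['t']).ravel()
print('cam in tool',(np.array(s['ee_rot']).T@(C-s['eef_pos'])).round(0),np.round(s['joint_positions'],2))
a=np.load('s4.npz')
snap('top','t4');red('t4')"
```

```text
t 14.9 fix [ -0.2 135.4] z 198.9 yerr 0.06 F [ 0.2 -0.2  1.7] op -0.17928184196704267
cam in tool [  78.   -1. -176.] [ 0.15  0.14  1.75  0.    1.24 -1.39]
t4 left 28 low [ -2.  66. 120.] high [ -2.  48. 142.]
t4 right 64 low [   2. -132.   98.] high [  -1. -160.  141.]
```

move_arm(
  series="0 -3.8 0 0; 0 -3.8 0 0; 0 -3.8 0 0; 0 -3.8 0 0; 0 -3.8 0 0; 0 -3.8 0 0; 0 -3.8 0 0; 0 -3.8 0 0; 0 -3.8 0 0; 0 0 0 7.5; 0 0 0 7.5; 0 0 0 7.5; 0 0 0 7.5; 0 0 0 7.5; 0 0 0 7.5; 0 0 0 7.5; 0 0 0 7.5; 0 0 0 7.5; 0 0 0 7.5",
)

```text
time_s: 16.85
eef_pos: [586.1, -224.1, 190.3]
ee_rot: [[-0.228, 0.974, -0.002], [0.974, 0.228, 0.001], [0.002, -0.002, -1.0]]
force: [0.0, 0.2, -0.5]
opening: 0.2
grasp_force: 0.0
```

move_arm(
  series="0 0 0 7.5; 0 0 0 7.5; 0 0 0 0; 0 0 0 0",
)

```text
time_s: 17.25
eef_pos: [586.4, -224.5, 190.9]
ee_rot: [[0.023, 1.0, -0.002], [1.0, -0.023, 0.001], [0.001, -0.002, -1.0]]
force: [0.4, 0.2, -0.2]
opening: -0.2
grasp_force: 0.0
```

```bash
python3 -c "
from h import *
st()"
```

```text
t 17.25 fix [  -4.4 -208. ] z 190.9 yerr -89.8 F [ 0.4  0.2 -0.2] op -0.15294852723613026
```

move_arm(
  series="0 0.4 2.5 0; 0 0 3 0; 0 0 3 0; 0 0 1.5 0; 0 0 0.7 0; 0 0 0 0; 0.7 0 0 0; 0.6 0 0 0; 0.3 0 0 0; 0.3 0 0 0; 0.3 0 0 0; 0.3 0 0 0; 0.3 0 0 0",
)

```text
time_s: 18.55
eef_pos: [591.5, -198.1, 85.3]
ee_rot: [[0.026, 1.0, 0.0], [1.0, -0.026, -0.002], [-0.002, 0.0, -1.0]]
force: [-1.7, -7.3, 2.5]
opening: -0.1
grasp_force: 3.5
```

move_arm(
  series="0.3 0 0 0; 0.3 0 0 0; 0.3 0 0 0; 0.3 0 0 0",
)

```text
time_s: 18.95
eef_pos: [593.5, -188.5, 87.4]
ee_rot: [[0.027, 1.0, 0.004], [1.0, -0.027, -0.005], [-0.005, 0.004, -1.0]]
force: [-0.4, -6.4, 6.0]
opening: -0.0
grasp_force: 3.8
```

```bash
python3 -c "
from h import *
st();snap('scene','s5');red('s5')"
```

```text
t 18.95 fix [   1.8 -171.8] z 87.4 yerr -90.0 F [-0.4 -6.4  6. ] op -0.018206904589008307
s5 left 51 low [ 10.  68. 110.] high [  3.  48. 143.]
```

Light and clean (about 6 N). Continue past centre.

move_arm(
  series="0.4 0 0 0; 0.4 0 0 0; 0.4 0 0 0; 0.4 0 0 0; 0.4 0 0 0; 0.4 0 0 0; 0.4 0 0 0; 0.4 0 0 0",
)

```text
time_s: 19.8
eef_pos: [592.1, -152.3, 84.4]
ee_rot: [[0.026, 1.0, -0.001], [1.0, -0.026, 0.001], [0.001, -0.001, -1.0]]
force: [-0.3, -0.9, 0.7]
opening: 0.2
grasp_force: 0.5
```

move_arm(
  series="0.4 0 0 0; 0.4 0 0 0; 0.4 0 0 0; 0.4 0 0 0; 0.3 0 0 0; 0.3 0 0 0; 0.3 0 0 0; 0 0 0 0; 0 0 0 0",
)

```text
time_s: 20.7
eef_pos: [593.4, -128.3, 85.0]
ee_rot: [[0.027, 1.0, 0.0], [1.0, -0.027, -0.0], [-0.0, 0.0, -1.0]]
force: [0.3, 1.2, 0.3]
opening: -0.1
grasp_force: 0.0
```

```bash
python3 -c "
from h import *
st();snap('scene','s6');red('s6')"
```

```text
t 20.7 fix [ 1.000e-01 -1.116e+02] z 85.0 yerr -90.0 F [0.3 1.2 0.3] op -0.05994140745812469
s6 left 52 low [ 10.  67. 109.] high [  3.  48. 142.]
s6 right 32 low [  6. -84.  91.] high [  6. -51. 142.]
```

Both locked. I withdraw outwards and up, then take a final look.

move_arm(
  series="-1 0 0 0; -1.5 0 -1 0; 0 0 -3 0; 0 0 -4 0; 0 0 -4 0; -2 -2 0 0; -2 -3 0 0; -2 -4 0 0; -2 -4 0 0; -2 -4 0 0; 0 0 0 0; 0 0 0 0",
)

```text
time_s: 21.95
eef_pos: [419.5, -250.3, 206.1]
ee_rot: [[0.03, 1.0, 0.002], [1.0, -0.03, -0.001], [-0.001, 0.002, -1.0]]
force: [0.3, 0.3, 0.4]
opening: -0.1
grasp_force: 0.0
```

```bash
python3 -c "
from h import *
st();p,d=snap('scene','s7');red('s7')
cv2.imwrite('pics/s7c.png',cv2.resize(p[110:330,140:460],None,fx=2.5,fy=2.5,interpolation=cv2.INTER_CUBIC))"
```

```text
t 21.95 fix [-170.5 -238.2] z 206.1 yerr -90.19 F [0.3 0.3 0.4] op -0.08064744681346625
s7 left 50 low [ 10.  66. 114.] high [  2.  48. 142.]
s7 right 121 low [  6. -80.  98.] high [  4. -53. 138.]
```

View pics/s7c.png

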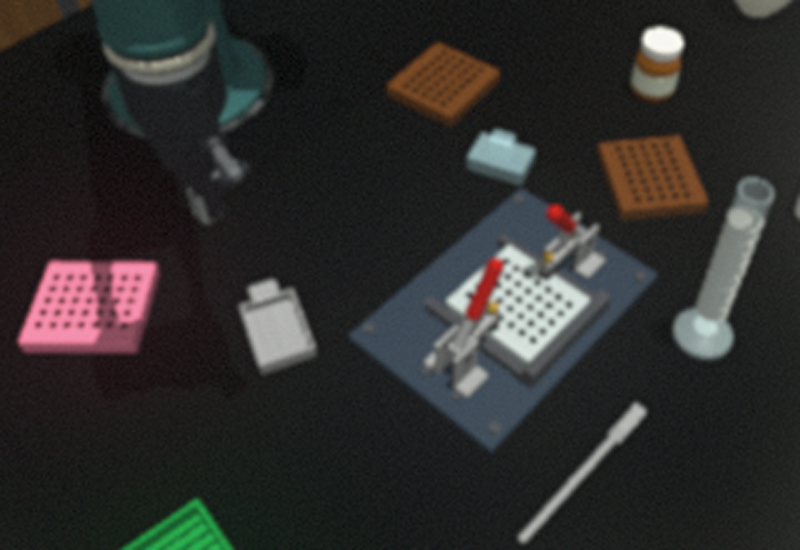

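The plate (520,300) is tight against the stop bar. Both red handles, (560,215) and (487,290), lean inwards, locked. The boat, tamper, cylinder and spatula are in place, and the arm is clear.

```bash
python3 -c "
from workcell import *
print(close_job())"
```

```text
the job is handed in; nothing more can be done
None
```

The plate is home against the back stop, both clamps are locked, and I handed the job in at about 22 s; the only rough moment was one brief wrist reading of about 44 N while pushing the left handle.

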